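# Catch the damp-box lid and lower it shut

## Robot

A 7-joint arm with a two-finger parallel gripper is mounted at the origin on the work surface. World frame = base frame: x ahead of the robot, y to its left, z up, the work surface at z = 0. Lengths are in m, angles in rad, forces in N, time in s.
With the tool pointing down it reaches from about 0.35 to 0.9 m from the base axis. Payload 7.2 kg.
Tool frame: the origin (TCP) lies at the very end of the fingers, on their centre line; the grasp point (between the pads) lies 19 mm behind it; z points along the fingers, y is the direction in which the jaws open and shut (so a half turn about z gives the same grasp; the last joint's range is limited). The gripper opens to 85 mm and grips with 20 to 120 N. Pads are 22 mm wide; open, the fingers measure 114 mm over their backs; the gripper's body (76 mm by 85 mm) begins 54 mm behind the grasp point. The pads swing forward as they close: fully open they stand 13 mm farther back than shut.
Start: joints at [1.12, 0.411, -0.013, 1.596, 0.006, 1.134, -0.082], TCP at [0.233, -0.58, 0.231] pointing down, gripper open.
Joint ranges: [-2.95, 2.95], [-0.29, 1.99], [-1.47, 1.44], [0.14, 2.54], [-1.03, 4.17], [0.13, 1.85], [-2.86, 2.86]. Speed limits (rad/s): [2.39, 2.39, 3.01, 3.01, 3.14, 3.14, 3.14].

## Interface

Orientations are given as a unit quaternion [w, x, y, z].
In Python, from rig import read_state, viewer, ticket gives the robot as it stands. The module is installed in compiled form; this text tells all that it offers.
- The arm moves only by the tool servo_tool, never from a script. Its argument "deltas" is a list that holds one entry, the list of rows, each a list of 7 numbers: the turn, a rotation vector about the tool's x, y, z in degrees, then the shift along the tool's x, y, z in m, then the closure, from 0 (fully open) to 1 (shut). In form: [[[ax, ay, az, dx, dy, dz, hand], ...]]. A call has 1 to 10 rows; each row shifts and turns the commanded pose from where the row before left it, along the tool's axes as they then stand; what a row does not reach is not made up. A row lasts 1/12 s, in which the tool goes at most 41.7 mm and 7.16 degrees, less where a joint would pass 70% of its speed; a pose out of reach is approached as far as the arm can. A call with a gripper value outside its range is refused whole. The fingers move at their own pace and stop on an object; "newtons" is the grip in N (left out, the last holds). Time passes only in rows, so rows that do not move let the fingers close. It gives the time, the measured TCP pose, the force and the opening at its end, in the units of the state.
- read_state(): the state, without advancing time (a new reading comes with each control period).
- viewer.snapshot(name): name is "scene" or "top" or "wrist"; returns the picture (480x640x3 uint8, blue, green, red); there is no depth.
- viewer.camera_info(name): a dict with "vfov" (degrees; the focal length in pixels is half the picture's height over the tangent of half this angle, whatever the lens; pixels are square), "cx", "cy" (the principal point, pixels), "k1" (the pictures are not rectified: a ray, as slopes to the right and down, at radius r is drawn at 1 + k1 r^2 times it, then the intrinsics apply), "R" (3x3) and "t" (3): a world point X has camera coordinates R X + t. Camera axes: x right, y down, z forward; pixel columns grow to the right and rows downward; lengths in m; the calibration is good to about 2 mm. A picture is of the moment at which its call begins: read the wrist's pose just before it. camera_info takes no time and is no camera call; for the wrist camera it gives the pose at the moment of the call.
- ticket.close_job(): hands the job in, once; it reports no verdict.
The state is a dict: "t": time; "joints": joint angles; "qd": joint speeds; "effort": joint torques, N m; "tool_pos": TCP position; "ee_rot": TCP orientation; "ft_force": force on the tool from outside, world axes, zero at the start; "torque": the same for the moment, N m; "opening": finger opening in m.
Only numpy, scipy, OpenCV 4.12 (cv2) and the standard library are available. Lean on these libraries where they do the work, as an engineer would, in place of code of your own. Each camera call takes 0.05 s, during which the arm holds its last target. There are 200 camera calls.

## Task

The white lid of the damp box in the middle of the table stands open, leaning back on its hinge stop. Without gripping anything, tip it forward with a fingertip so that it starts to fall, catch it on the outside of a finger while it is still well open, and let it down gently, the finger staying under its front lip until it is all but shut; it must end fully shut. The unfired pots around and inside the box and the things on the table are to be left alone.

Things in the scene. Friction and masses are not known exactly. Their poses are not given: they have to be found in the camera images.
- damp_box: Grey plastic tub, fixed to the table, open on top, 150 mm deep (its x) by 210 mm wide (its y) by 100 mm high, walls 6 mm. Origin: centre of its underside, on the table. Its -x side is the front, which faces roughly towards the robot (turned by up to 0.3 rad); its hinge is along the top of the far (+x) wall, parallel to its y. Two small pots stand inside, below the rim.
- lid (a joint): Hinge of the lid, rad: 0 = shut, flat on the rim; pi/2 = upright; 1.75 = its stop, leaning back away from the robot, where it rests at the start. Not latched: beyond upright it leans back to the stop, short of upright it falls shut by itself. The hinge drags (about 0.30 N m s/rad, weight moment about 0.25 N m when level), so that the lid pushed just past upright takes about 3 s to come down, slowly at first, and reaches about 0.8 rad/s at the bottom, which is a slam.
- lid_hinge (a point): Point on the hinge axis, middle of the lid's width, 0.5 mm above the tub's rim: 75 mm behind the tub's centre (its +x), 100.5 mm above the table. Its axes turn with the lid: when shut they are those of the tub, -x runs from the hinge along the lid's underside to the front lip, z is out of its upper face.
- lid_lip (a point): Middle of the lid's front lower edge, 180 mm from the hinge axis along the lid's -x, on its underside. The lid is a flat white plate, 180 mm from hinge to lip, 210 mm wide, 8 mm thick (the thickness lies on the +z side of this point, that is on the far side when upright), mass about 0.28 kg. When shut it overhangs the tub's front wall by 30 mm, so a finger can stay under the lip. Axes as for the hinge.
- pot_a: Small straight unfired cup inside the tub, 52 mm across, 45 mm high; origin centre of its underside. Leave alone.
- pot_b: Small unfired bowl inside the tub, 60 mm across, 36 mm high; origin centre of its underside. Leave alone.
- bowl: Unfired bowl beside the tub, 124 mm across, 60 mm high; origin centre of its underside. Leave alone.
- cup: Unfired tall cup on the other side of the tub, 72 mm across, 85 mm high; origin centre of its underside. Leave alone.
- dish: Flat dish on the table in front of the tub, 100 mm across, 22 mm high; origin centre of its underside. Leave alone.
- rib: Flat wooden shaping rib in front of the tub, 90 by 50 by 8 mm; origin centre of its underside. Leave alone.
- trimmer: Trimming tool with a round handle lying on the table to the right, 170 mm long; origin under it. Leave alone.
- slip_jar: Clear jar with a white cap on the table to the left, 70 mm across, 90 mm high; origin centre of its underside. Leave alone.

How it is judged:
On the way, in this order (a step that is already met when the one before it is completed fails the run):
1. the lid is tipped forward to upright by the fingers (value of joint lid between 1.1 and 1.6 rad and contact force between the fingers and lid above 0.02 N), for 0.02 s.
2. the lid, 0.25 to 1.05 rad open, is caught: it rests on the fingers and comes down no faster than 0.45 rad/s (value of joint lid between 0.25 and 1.05 rad and velocity of joint lid above -0.45 rad/s and contact force between the fingers and lid above 0.15 N), for 0.1 s.
3. the lid is shut (value of joint lid below 0.02 rad), for 0.2 s.
At the end, for the whole second after the job is handed in: The lid is shut (within 0.02 rad, about 4 mm at the lip); pots inside within 15 mm and the other loose things within 20 mm of where they stood (value of joint lid below 0.02 rad and distance of each of pot_a, pot_b from where it was at the start of the episode below 0.015 m and distance of each of bowl, cup, dish, rib, trimmer, slip_jar from where it was at the start of the episode below 0.02 m); the robot touches nothing.
It fails at once if the lid is gripped: fingers press over 1.5 N on its upper face and its underside at once (contact force between the fingers and lid_c1 above 1.5 N and contact force between the fingers and lid_c0 above 1.5 N).
It fails at once if the lid falls: faster than 0.5 rad/s (9 cm/s at the lip) between 0.35 and 0.05 rad open (the last 9 mm at the lip are free) (value of joint lid between 0.05 and 0.35 rad and velocity of joint lid below -0.5 rad/s).
It fails at once if the lid is forced: more than 25 N between fingers and lid (contact force between the fingers and lid above 25 N).
It fails at once if a pot or another loose thing is disturbed (15 mm inside the tub, 20 mm elsewhere) (distance of any of pot_a, pot_b from where it was at the start of the episode above 0.015 m or distance of any of bowl, cup, dish, rib, trimmer, slip_jar from where it was at the start of the episode above 0.02 m).
It also fails if it takes over 54 s, if anything falls off the work surface, if the arm or the gripper's body presses on something with over 40 N, if the wrist force passes 120 N, or if a joint passes its speed limit or range.

## Working session

There is one attempt and no reset: what is moved stays moved. The work goes in short steps, Python scripts to look and compute and a tool call to move; the robot and the scene stay as the last step left them, time stands still between calls to the robot, and variables do not carry over. Pictures are saved under pics/ and viewed, about 8 in all and at most 12, crops included, and the job is handed in when it is done.

Besides the shell and the picture viewer there is one more tool, called after "Request:" as name([rows], argument=value, ...), one row to a line, values as JSON. servo_tool: Moves the arm, as the interface text tells. Its arguments: {"type":"object","properties":{"deltas":{"type":"array","items":{"type":"array","items":{"type":"array","items":{"type":"number"}}}},"newtons":{"type":"number"}},"required":["deltas"]}

```bash
mkdir -p pics
python3 - <<'E'
from rig import read_state, viewer
import cv2,numpy as np
s=read_state();print(s)
for n in("scene","top"):
    cv2.imwrite(f"pics/{n}0.png",viewer.snapshot(n)); c=viewer.camera_info(n);print(n,c)
E
```

```text
{'t': 0.0, 'joints': array([ 1.11982122,  0.41191185, -0.01274408,  1.59705676,  0.00557459,
        1.13427398, -0.08216597]), 'qd': array([-1.46833616e-03,  1.02141332e-03,  2.93348747e-04,  1.45291290e-03,
        7.62709336e-04, -1.64215479e-03,  7.16232160e-05]), 'effort': array([ 9.82195234e-04, -6.00623488e+01,  6.82850908e-01, -2.99411720e+01,
        1.37198073e-02,  1.06829224e-02, -2.71546139e-05]), 'tool_pos': array([ 0.23323637, -0.57931512,  0.23044023]), 'ee_rot': array([-7.84314096e-04,  9.81733560e-01,  1.90259204e-01, -1.92005778e-04]), 'ft_force': array([-0.62106291,  0.28957975, -0.37260669]), 'torque': array([-0.01461696,  0.01508759, -0.00727048]), 'opening': 0.08533572624278936}
scene {'vfov': 45.276737602090826, 'cx': 329.5773127999075, 'cy': 243.49566528692736, 'k1': -0.15407064808501658, 'R': array([[ 0.84787833,  0.53005092,  0.01218006],
       [ 0.45048894, -0.70811547, -0.5437207 ],
       [-0.27957477,  0.46649599, -0.83917784]]), 't': array([-0.46374054, -0.18699473,  1.92999896])}
top {'vfov': 51.921528673189655, 'cx': 325.6327538302811, 'cy': 237.3607702437262, 'k1': -0.09093981388266871, 'R': array([[-0.01473162, -0.99971276,  0.01890421],
       [-0.99080301,  0.01205179, -0.13477441],
       [ 0.13450787, -0.0207158 , -0.99069596]]), 't': array([0.00516483, 0.55849291, 1.23966227])}
```

View pics/top0.png

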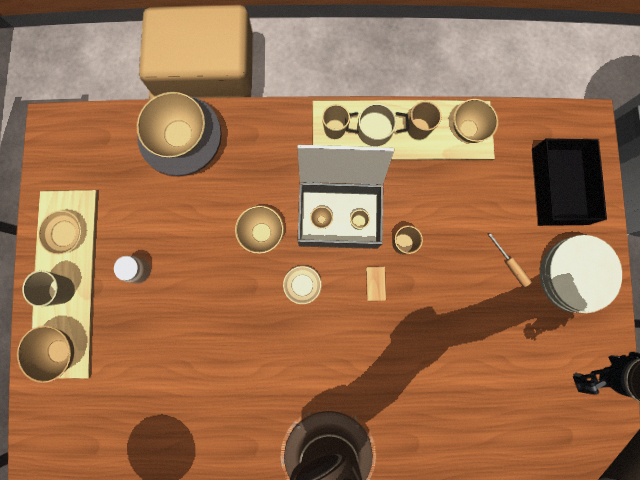

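View pics/scene0.png

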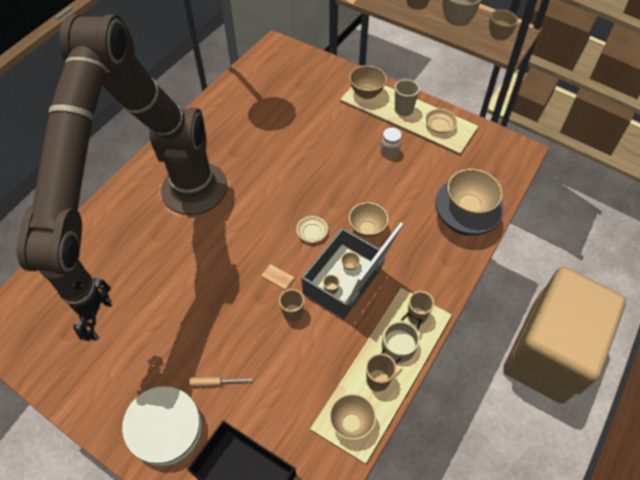

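The top view shows the tub at about (340,215), with rim corners near (299,243) and (382,243). The lid's lip edge runs from (299,147) to (392,148). The cup is at (407,239), the bowl at (260,230), the dish at (302,285) and the rib at (376,284). I'll zoom in for the corners.

```bash
python3 - <<'E'
import cv2
a=cv2.imread("pics/top0.png")[135:265,270:430]
cv2.imwrite("pics/c1.png",cv2.resize(a,None,fx=4.6,fy=4.6,interpolation=cv2.INTER_CUBIC))
E
cat > h.py <<'E'
from rig import read_state, viewer
import cv2,numpy as np
from scipy.spatial.transform import Rotation as Ro
def cam(n):
    c=viewer.camera_info(n);f=240/np.tan(np.radians(c['vfov']/2))
    K=np.array([[f,0,c['cx']],[0,f,c['cy']],[0,0,1.]]);D=np.array([c['k1'],0,0,0,0]);return c,K,D
def proj(n,X):
    c,K,D=cam(n);return cv2.projectPoints(np.asarray(X,float).reshape(-1,3),cv2.Rodrigues(c['R'])[0],c['t'],K,D)[0].reshape(-1,2)
def onz(n,uv,z):
    c,K,D=cam(n);p=cv2.undistortPoints(np.asarray(uv,float).reshape(-1,1,2),K,D).reshape(-1,2)
    d=np.c_[p,np.ones(len(p))]@c['R'];o=-c['R'].T@c['t'];return o+d*((z-o[2])/d[:,2])[:,None]
E
```

```text
(no output)
```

View pics/c1.png

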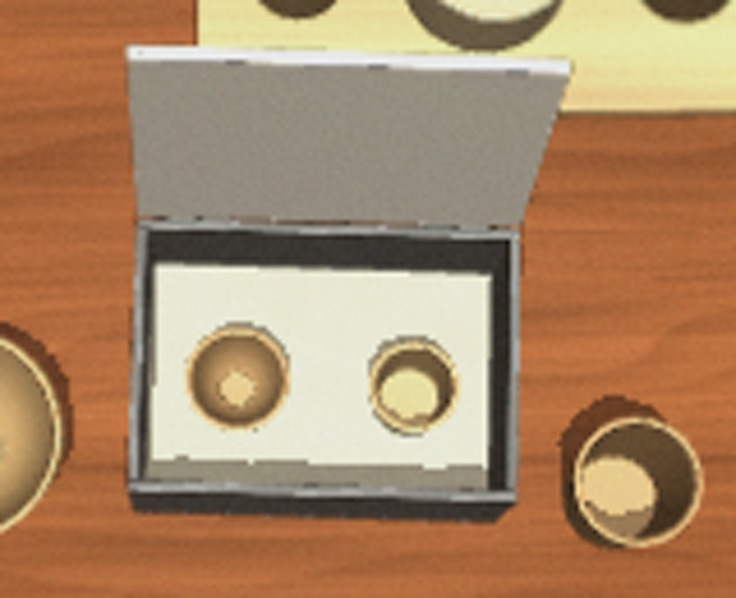

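The crop gives the rim's outer corners: front (130,488) and (516,498), back (140,222) and (520,231). The lip's underside edge runs from (130,60) to (567,73).

Run:
```python
from h import *
from scipy.optimize import least_squares
f=lambda a:np.array(a)/4.6+np.array([270,135])-0.4
uv=f([(130,488),(516,498),(140,222),(520,231),(130,60),(567,73)])
def pts(p):
    x,y,a,th=p; R=Ro.from_euler('z',a).as_matrix()
    L=[(-.075,.105,.1),(-.075,-.105,.1),(.075,.105,.1),(.075,-.105,.1)]
    for s in(.105,-.105): L.append((.075-.18*np.cos(th),s,.1005+.18*np.sin(th)))
    return np.array(L)@R.T+[x,y,0]
r=least_squares(lambda p:(proj("top",pts(p))-uv).ravel(),[.6,0,0,1.75])
print(r.x,r.fun.reshape(-1,2).round(2)); print(pts(r.x).round(3)); print(onz("top",uv[:4],.1).round(3))
print('scene',proj("scene",pts(r.x)).round(0))
for n,q,z in(("bowl",(260,230),.06),("cup",(407,239),.085),("dish",(302,285),.022),("rib",(376,284),.008),("trim",(512,265),.01),("jar",(126,268),.09)): print(n,onz("top",q,z).round(3))
c=viewer.camera_info("wrist");s=read_state();R=Ro.from_quat(s['ee_rot'],scalar_first=True).as_matrix();print("tool axes\n",R.round(3))
```

```text
[ 0.61187581 -0.03920636 -0.03821702  1.74630284] [[-0.48  0.69]
 [ 0.75  0.7 ]
 [-0.75 -0.91]
 [ 0.29 -0.51]
 [-0.89 -0.07]
 [ 1.07 -0.  ]]
[[ 0.541  0.069  0.1  ]
 [ 0.533 -0.141  0.1  ]
 [ 0.691  0.063  0.1  ]
 [ 0.683 -0.147  0.1  ]
 [ 0.722  0.062  0.278]
 [ 0.714 -0.148  0.278]]
[[ 0.543  0.067  0.1  ]
 [ 0.535 -0.139  0.1  ]
 [ 0.688  0.061  0.1  ]
 [ 0.681 -0.146  0.1  ]]
scene [[340. 228.]
 [299. 278.]
 [383. 252.]
 [344. 305.]
 [399. 222.]
 [356. 279.]]
bowl [[0.576 0.165 0.06 ]]
cup [[ 0.545 -0.205  0.085]]
dish [[0.437 0.06  0.022]]
rib [[ 0.437 -0.134  0.008]]
trim [[ 0.481 -0.502  0.01 ]]
jar [[0.481 0.496 0.09 ]]
tool axes
 [[ 0.928  0.374 -0.001]
 [ 0.374 -0.928  0.001]
 [-0.    -0.001 -1.   ]]
```

Request:
servo_tool([
  [[0, 0, 0, 0, 0, -0.04, 1], [0, 0, 0, 0, 0, -0.04, 1], [0, 0, 0, 0, 0, -0.04, 1], [0, 0, 0, 0, 0, -0.04, 1], [0, 0, 0, 0.025, -0.03, -0.01, 1], [0, 0, 0, 0.025, -0.03, 0, 1], [0, 0, 0, 0.025, -0.03, 0, 1], [0, 0, 0, 0.025, -0.03, 0, 1], [0, 0, 0, 0.025, -0.03, 0, 1], [0, 0, 0, 0.025, -0.03, 0, 1]],
])

```text
t: 0.93
tool_pos: [0.3054, -0.3547, 0.401]
ee_rot: [-0.0, 0.982, 0.19, -0.0]
ft_force: [1.9, -0.4, 0.4]
opening: 0.0002
```

Request:
servo_tool([
  [[0, 0, 0, 0.025, -0.03, 0, 1], [0, 0, 0, 0.025, -0.03, 0, 1], [0, 0, 0, 0.025, -0.03, 0, 1], [0, 0, 0, 0.025, -0.03, 0, 1], [0, 0, 0, 0.025, -0.03, 0, 1], [0, 0, 0, 0.025, -0.03, 0, 1], [0, 0, 0, 0.025, -0.03, 0, 1], [0, 0, 0, 0.025, -0.03, 0, 1], [0, 0, 0, 0.025, -0.03, 0, 1], [0, 0, 0, 0.025, -0.03, 0, 1]],
])

```text
t: 1.77
tool_pos: [0.4251, 0.0168, 0.4013]
ee_rot: [0.0, 0.982, 0.19, 0.0]
ft_force: [1.8, -0.8, -0.6]
opening: -0.0
```

Request:
servo_tool([
  [[0, 0, 0, 0.025, -0.03, 0, 1], [0, 0, 0, 0.025, -0.03, 0, 1], [0, 0, 0, 0.025, -0.03, 0, 1], [0, 0, 0, 0.025, -0.03, 0, 1], [0, 0, 0, 0.025, -0.03, 0, 1], [0, 0, 0, 0.025, -0.03, 0, 1], [-5, 0, 0, 0, 0, 0, 1], [-5, 0, 0, 0, 0, 0, 1], [-5, 0, 0, 0, 0, 0, 1], [-5, 0, 0, 0, 0, 0, 1]],
])

```text
t: 2.6
tool_pos: [0.4972, 0.2383, 0.4013]
ee_rot: [0.172, 0.966, 0.187, 0.034]
ft_force: [-0.1, -0.4, -0.4]
opening: -0.0
```

```bash
cat > st.py <<'E'
from h import *
s=read_state();R=Ro.from_quat(s['ee_rot'],scalar_first=True).as_matrix()
print(s['t'],s['tool_pos'].round(3),s['joints'].round(2),s['ft_force'].round(1),s['opening']);print(R.round(3))
E
python3 st.py
```

```text
2.6 [0.497 0.238 0.401] [-0.16  0.33 -0.78  1.46  0.53  1.64 -2.14] [-0.1 -0.4 -0.4] -5.613881306951924e-06
[[ 0.928  0.35   0.13 ]
 [ 0.374 -0.87  -0.321]
 [ 0.001  0.346 -0.938]]
```

Request:
servo_tool([
  [[-5, 0, 0, 0, 0, 0, 1], [-5, 0, 0, 0, 0, 0, 1], [-5, 0, 0, 0, 0, 0, 1], [-5, 0, 0, 0, 0, 0, 1], [-5, 0, 0, 0, 0, 0, 1], [-5, 0, 0, 0, 0, 0, 1], [-5, 0, 0, 0, 0, 0, 1], [-5, 0, 0, 0, 0, 0, 1]],
])

```text
t: 3.27
tool_pos: [0.4972, 0.2379, 0.4011]
ee_rot: [0.487, 0.853, 0.165, 0.094]
ft_force: [0.5, 0.1, -2.2]
opening: 0.0001
```

```bash
python3 st.py
```

```text
3.2667 [0.497 0.238 0.401] [-0.95  0.45 -0.08  1.54  0.83  1.85 -2.29] [ 0.5  0.1 -2.2] 7.980635249329584e-05
[[ 0.928  0.19   0.322]
 [ 0.373 -0.471 -0.799]
 [-0.     0.861 -0.508]]
```

Request:
servo_tool([
  [[0, 0, 0, -0.013, -0.007, 0.03, 1], [0, 0, 0, -0.013, -0.007, 0.03, 1], [0, 0, 0, -0.013, -0.007, 0.03, 1], [0, 0, 0, -0.013, -0.007, 0.03, 1], [0, 0, 0, -0.013, -0.007, 0.03, 1], [0, 0, 0, -0.013, -0.007, 0.03, 1], [0, 0, 0, -0.013, -0.007, 0.03, 1]],
])

```text
t: 3.85
tool_pos: [0.4702, 0.0585, 0.2504]
ee_rot: [0.485, 0.853, 0.166, 0.094]
ft_force: [-0.2, 0.4, -0.6]
opening: -0.0004
```

```bash
python3 st.py
```

```text
3.85 [0.47  0.058 0.25 ] [-0.8   0.39 -0.06  2.06  0.9   1.44 -2.54] [-0.2  0.4 -0.6] -0.0004055645890384753
[[ 0.927  0.192  0.321]
 [ 0.374 -0.474 -0.797]
 [-0.001  0.859 -0.512]]
```

Request:
servo_tool([
  [[0, 0, 0, 0.004, -0.018, 0.028, 1], [0, 0, 0, 0.004, -0.018, 0.028, 1], [0, 0, 0, 0.004, -0.018, 0.028, 1], [0, 0, 0, 0.004, -0.018, 0.028, 1], [0, 0, 0, 0.004, -0.018, 0.028, 1]],
])

```text
t: 4.27
tool_pos: [0.5172, -0.0024, 0.101]
ee_rot: [0.485, 0.854, 0.166, 0.094]
ft_force: [0.8, -0.9, 0.3]
opening: -0.0004
```

```bash
python3 st.py; python3 -c "
from h import *
cv2.imwrite('pics/s2.png',viewer.snapshot('scene')[120:400,180:500].repeat(2,0).repeat(2,1))"
```

```text
4.2667 [ 0.517 -0.002  0.101] [-0.71  0.66  0.01  2.12  1.08  1.17 -2.77] [ 0.8 -0.9  0.3] -0.00038676936121420066
[[ 0.928  0.192  0.321]
 [ 0.374 -0.475 -0.797]
 [-0.001  0.859 -0.512]]
```

View pics/s2.png

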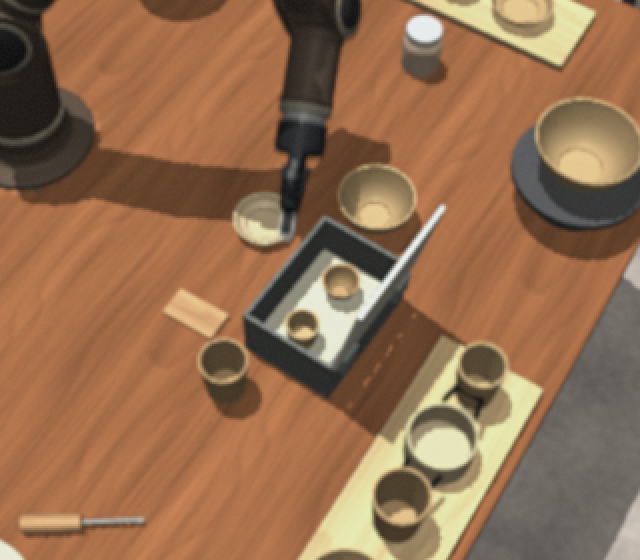

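Request:
servo_tool([
  [[0, 0, 0, -0.01, 0, -0.03, 1], [0, 0, 0, 0, 0, -0.03, 1], [0, 0, 0, 0, 0, -0.03, 1], [0, 0, 5, 0, 0, 0, 1], [0, 0, 5, 0, 0, 0, 1]],
])

```text
t: 4.73
tool_pos: [0.4788, 0.0681, 0.1487]
ee_rot: [0.474, 0.865, 0.09, 0.137]
ft_force: [-0.5, -1.1, -0.4]
opening: -0.0003
```

```bash
python3 st.py
```

```text
4.7333 [0.479 0.068 0.149] [-0.9   0.58  0.06  2.08  0.9   1.26 -2.86] [-0.5 -1.1 -0.4] -0.00025873316101966676
[[ 0.946  0.027  0.322]
 [ 0.286 -0.534 -0.795]
 [ 0.15   0.845 -0.514]]
```

Request:
servo_tool([
  [[0, 0, -7, 0, 0, 0, 1], [0, 0, -7, 0, 0, 0, 1], [0, 0, -7, 0, 0, 0, 1], [0, 0, -7, 0, 0, 0, 1], [0, 0, -7, 0, 0, 0, 1], [0, 0, -7, 0, 0, 0, 1], [0, 0, -7, 0, 0, 0, 1], [0, 0, -7, 0, 0, 0, 1], [0, 0, -7, 0, 0, 0, 1], [0, 0, -7, 0, 0, 0, 1]],
])

```text
t: 5.57
tool_pos: [0.4787, 0.0664, 0.1487]
ee_rot: [0.467, 0.654, 0.572, -0.163]
ft_force: [-1.0, 0.8, -0.3]
opening: 0.0002
```

Request:
servo_tool([
  [[0, 0, -7, 0, 0, 0, 1], [0, 0, -7, 0, 0, 0, 1], [0, 0, -7, 0, 0, 0, 1], [0, 0, -7, 0, 0, 0, 1], [0, 0, -2, 0, 0, 0, 1]],
])

```text
t: 5.98
tool_pos: [0.4787, 0.0663, 0.1487]
ee_rot: [0.408, 0.484, 0.722, -0.278]
ft_force: [-0.2, 0.5, 0.5]
opening: 0.0004
```

```bash
python3 st.py
```

```text
5.9833 [0.479 0.066 0.149] [-0.71  0.59 -0.18  2.07  0.97  1.37 -1.17] [-0.2  0.5  0.5] 0.0003625987406984913
[[-0.198  0.926  0.321]
 [ 0.471  0.377 -0.797]
 [-0.859 -0.007 -0.511]]
```

Request:
servo_tool([
  [[-5, 0, -3, 0, 0, 0, 1], [-5, 0, -3, 0, 0, 0, 1], [-5, 0, -3, 0, 0, 0, 1], [-5, 0, -3, 0, 0, 0, 1], [0, 0, 0, 0.011, -0.0055, 0.0275, 1], [0, 0, 0, 0.011, -0.0055, 0.0275, 1], [0, 0, 0, 0.011, -0.0055, 0.0275, 1], [0, 0, 0, 0.011, -0.0055, 0.0275, 1]],
])

```text
t: 6.65
tool_pos: [0.5149, -0.0002, 0.054]
ee_rot: [0.457, 0.33, 0.804, -0.188]
ft_force: [-0.1, -0.8, -0.5]
opening: -0.0003
```

```bash
python3 st.py; python3 -c "
from h import *
print(proj('scene',read_state()['tool_pos']),proj('wrist',[[.509,0,.1],[.541,.069,.1],[.533,-.141,.1]]))
a=viewer.snapshot('scene')[180:330,260:420];b=viewer.snapshot('wrist')
cv2.imwrite('pics/s3.png',np.hstack([cv2.resize(a,(400,375),interpolation=2),cv2.resize(b,(400,375))]))"
```

```text
6.65 [ 0.515 -0.     0.054] [-0.64  0.72 -0.12  2.39  1.61  1.11 -1.52] [-0.1 -0.8 -0.5] -0.0002970384945399506
[[-0.364  0.703  0.611]
 [ 0.359  0.711 -0.604]
 [-0.859 -0.001 -0.512]]
[[320.77458599 248.70325087]] [[304.50668413 428.13594881]
 [511.81224993 445.91261974]
 [193.18201675 381.09419582]]
```

View pics/s3.png

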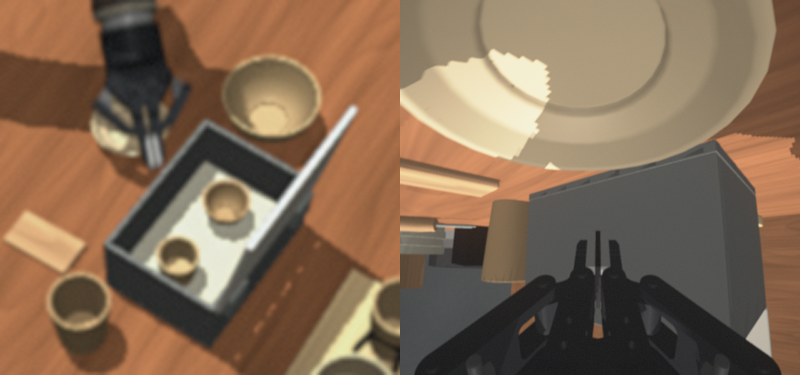

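Request:
servo_tool([
  [[0, 0, 0, -0.011, 0.0055, -0.0275, 1], [0, 0, 0, -0.011, 0.0055, -0.0275, 1], [0, 0, 0, -0.011, 0.0055, -0.0275, 1], [0, 0, 0, -0.011, 0.0055, -0.0275, 1], [5, 0, 3, 0, 0, 0, 1], [5, 0, 3, 0, 0, 0, 1], [5, 0, 3, 0, 0, 0, 1], [5, 0, 3, 0, 0, 0, 1]],
])

```text
t: 7.42
tool_pos: [0.478, 0.0683, 0.1496]
ee_rot: [0.408, 0.488, 0.72, -0.277]
ft_force: [0.1, -0.5, 0.5]
opening: -0.0
```

Request:
servo_tool([
  [[0, 0, 0, -0.0204, 0.019, -0.025, 1], [0, 0, 0, -0.0204, 0.019, -0.025, 1], [0, 0, 0, -0.0204, 0.019, -0.025, 1], [0, 0, 0, -0.0204, 0.019, -0.025, 1], [0, 0, 0, -0.0204, 0.019, -0.025, 1], [0, 0, 0, -0.0204, 0.019, -0.025, 1]],
])

```text
t: 7.92
tool_pos: [0.5591, 0.1719, 0.3329]
ee_rot: [0.409, 0.486, 0.721, -0.276]
ft_force: [0.3, 0.7, -0.9]
opening: 0.0
```

```bash
python3 st.py
```

```text
7.9167 [0.559 0.172 0.333] [-0.76  0.5  -0.15  1.64  0.91  1.68 -0.76] [ 0.3  0.7 -0.9] 4.883281048111723e-05
[[-0.194  0.927  0.321]
 [ 0.476  0.375 -0.796]
 [-0.858 -0.001 -0.514]]
```

Request:
servo_tool([
  [[0, 0, 0, -0.0064, 0.033, 0.02, 1], [0, 0, 0, -0.0064, 0.033, 0.02, 1], [0, 0, 0, -0.0064, 0.033, 0.02, 1], [0, 0, 0, -0.0064, 0.033, 0.02, 1], [0, 0, 0, -0.0064, 0.033, 0.02, 1], [0, 0, 0, -0.0064, 0.033, 0.02, 1]],
])

```text
t: 8.42
tool_pos: [0.7901, 0.1314, 0.3026]
ee_rot: [0.409, 0.486, 0.721, -0.276]
ft_force: [1.1, 0.7, 0.2]
opening: -0.0002
```

```bash
python3 st.py
```

```text
8.4167 [0.79  0.131 0.303] [-0.58  0.78 -0.05  1.2   1.02  1.56 -0.47] [1.1 0.7 0.2] -0.0002452535666134034
[[-0.193  0.927  0.321]
 [ 0.475  0.375 -0.796]
 [-0.858 -0.001 -0.513]]
```

Request:
servo_tool([
  [[0, 0, 0, 0.004, -0.008, 0.0252, 1], [0, 0, 0, 0.004, -0.008, 0.0252, 1], [0, 0, 0, 0.004, -0.008, 0.0252, 1], [0, 0, 0, 0.004, -0.008, 0.0252, 1]],
])

```text
t: 8.75
tool_pos: [0.7882, 0.0462, 0.2362]
ee_rot: [0.409, 0.486, 0.721, -0.276]
ft_force: [0.1, 0.3, -0.1]
opening: -0.0
```

```bash
python3 st.py; python3 -c "
from h import *
print(proj('top',read_state()['tool_pos']))
a=viewer.snapshot('top')[110:260,250:450];b=viewer.snapshot('scene')[150:300,320:520]
cv2.imwrite('pics/s4.png',np.hstack([cv2.resize(a,(400,300),interpolation=2),cv2.resize(b,(400,300),interpolation=2)]))"
```

```text
8.75 [0.788 0.046 0.236] [-0.49  0.77 -0.04  1.39  1.07  1.39 -0.58] [ 0.1  0.3 -0.1] -4.642310993909372e-05
[[-0.193  0.927  0.321]
 [ 0.476  0.374 -0.796]
 [-0.858 -0.001 -0.513]]
[[304.36740676 125.318934  ]]
```

View pics/s4.png

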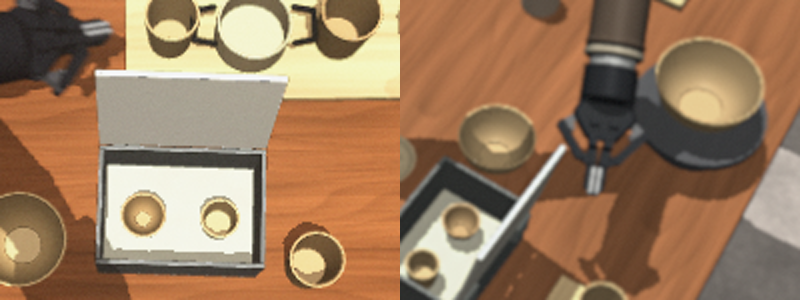

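Request:
servo_tool([
  [[0, 0, 0, 0.002, -0.0102, -0.0035, 1], [0, 0, 0, 0.002, -0.0102, -0.0035, 1], [0, 0, 0, 0.002, -0.0102, -0.0035, 1], [0, 0, 0, 0.0015, -0.0074, -0.0026, 1], [0, 0, 0, 0.0015, -0.0074, -0.0026, 1], [0, 0, 0, 0.0015, -0.0074, -0.0026, 1], [0, 0, 0, 0.0015, -0.0074, -0.0026, 1], [0, 0, 0, 0.0015, -0.0074, -0.0026, 1], [0, 0, 0, 0.0015, -0.0074, -0.0026, 1]],
])

```text
t: 9.6
tool_pos: [0.7076, 0.0461, 0.2372]
ee_rot: [0.41, 0.486, 0.721, -0.277]
ft_force: [2.6, 1.5, -0.0]
opening: -0.0005
```

```bash
python3 st.py; python3 -c "
from h import *
a=viewer.snapshot('top')
cv2.imwrite('pics/s5.png',cv2.resize(a[110:260,280:410],(650,600)[::1],interpolation=2))
for th in(1.75,1.6,1.5,1.45,1.4,1.3):
  X=[(.687-.18*np.cos(th)+.102*.038,.06,.1005+.18*np.sin(th)),(.687-.18*np.cos(th)-.105*.038,-.147,.1005+.18*np.sin(th))]
  print(th,((proj('top',X)-[280,110])*[5,4]).round(0).tolist())"
```

```text
9.6 [0.708 0.046 0.237] [-0.53  0.66 -0.06  1.6   1.06  1.39 -0.7 ] [ 2.6  1.5 -0. ] -0.0004613430425235986
[[-0.192  0.927  0.321]
 [ 0.474  0.374 -0.797]
 [-0.859 -0.    -0.512]]
1.75 [[89.0, 149.0], [567.0, 160.0]]
1.6 [[89.0, 195.0], [570.0, 207.0]]
1.5 [[89.0, 228.0], [572.0, 239.0]]
1.45 [[89.0, 245.0], [572.0, 256.0]]
1.4 [[89.0, 262.0], [572.0, 273.0]]
1.3 [[90.0, 295.0], [572.0, 306.0]]
```

View pics/s5.png

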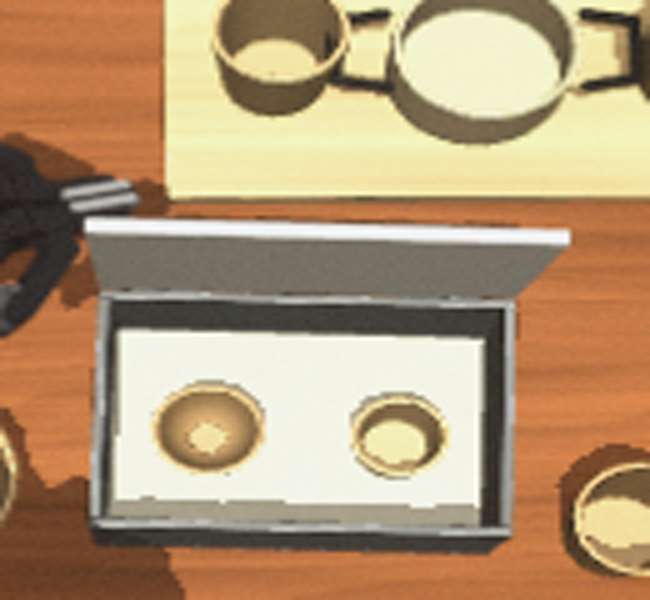

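The lip's underside edge is at (90,233) to (570,244) in the crop, so the lid is at about 1.49 rad, past upright and falling slowly. Now I'll swing the finger round to the front.

Request:
servo_tool([
  [[0, 0, 0, 0, 0, -0.035, 1], [0, 0, 0, 0, 0, -0.035, 1], [0, 0, 0, 0.0167, -0.0359, -0.007, 1], [0, 0, 0, 0.0167, -0.0359, -0.007, 1], [0, 0, 0, 0.0167, -0.0359, -0.007, 1], [0, 0, 0, 0.0167, -0.0359, -0.007, 1], [-5, 0, -3, 0, 0, 0, 1], [-5, 0, -3, 0, 0, 0, 1], [-5, 0, -3, 0, 0, 0, 1], [-5, 0, -3, 0, 0, 0, 1]],
])

```text
t: 10.48
tool_pos: [0.5301, 0.1017, 0.2295]
ee_rot: [0.457, 0.328, 0.805, -0.188]
ft_force: [0.6, -0.4, -0.8]
opening: -0.0
```

```bash
python3 st.py
```

```text
10.4833 [0.53  0.102 0.23 ] [-0.71  0.37 -0.21  2.17  1.21  1.26 -0.94] [ 0.6 -0.4 -0.8] -4.8637354976734824e-05
[[-0.367  0.7    0.612]
 [ 0.356  0.714 -0.603]
 [-0.859 -0.004 -0.512]]
```

Next, move in under the lid, then a picture to read its angle.

Request:
servo_tool([
  [[0, 0, 0, -0.0019, -0.02, 0.0306, 1], [0, 0, 0, -0.0019, -0.02, 0.0306, 1], [0, 0, 0, -0.0019, -0.02, 0.0306, 1], [0, 0, 0, 0, 0, 0, 1], [0, 0, 0, 0, 0, 0, 1], [0, 0, 0, 0, 0, 0, 1]],
])

```text
t: 10.98
tool_pos: [0.5466, 0.0015, 0.1881]
ee_rot: [0.457, 0.331, 0.804, -0.189]
ft_force: [-0.4, 1.1, 0.1]
opening: -0.0
```

```bash
python3 st.py; python3 -c "
from h import *
a=viewer.snapshot('top')
cv2.imwrite('pics/s6.png',cv2.resize(a[110:260,280:410],(650,600)[::1],interpolation=2))
for th in(1.3,1.2,1.1,1,.9,.8):
  X=[(.687-.18*np.cos(th)+.102*.038,.06,.1005+.18*np.sin(th)),(.687-.18*np.cos(th)-.105*.038,-.147,.1005+.18*np.sin(th))]
  print(th,((proj('top',X)-[280,110])*[5,4]).round(0).tolist())"
```

```text
10.9833 [0.547 0.001 0.188] [-0.59  0.39 -0.13  2.31  1.42  1.1  -1.07] [-0.4  1.1  0.1] -3.0808295095843046e-05
[[-0.364  0.704  0.609]
 [ 0.359  0.71  -0.606]
 [-0.859 -0.002 -0.512]]
1.3 [[90.0, 295.0], [572.0, 306.0]]
1.2 [[91.0, 329.0], [572.0, 340.0]]
1.1 [[92.0, 362.0], [570.0, 372.0]]
1 [[93.0, 393.0], [568.0, 404.0]]
0.9 [[94.0, 423.0], [566.0, 433.0]]
0.8 [[95.0, 451.0], [563.0, 461.0]]
```

View pics/s6.png

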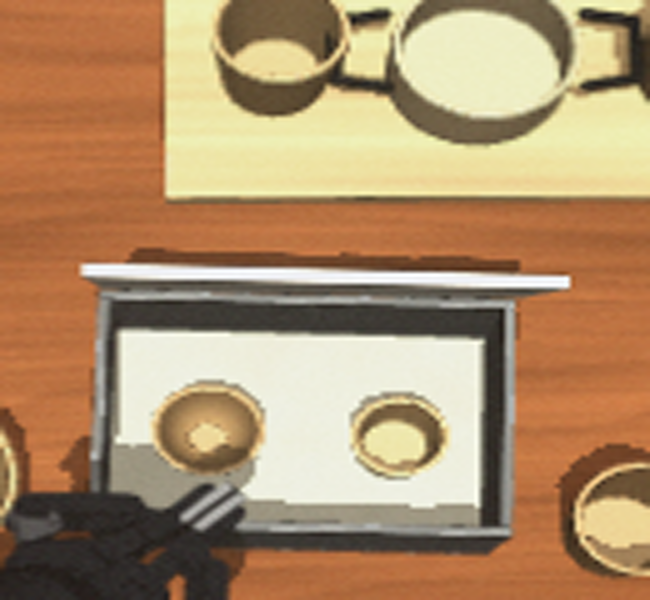

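The top edge of the lid is at about rows 265 to 285 in the crop, so it is still at about 1.35 rad. The finger is in place at (225,500), but the right knuckle at (60–140,500) would sit under the lid's corner. I'll roll the hand 45° so that the knuckle drops clear.

Request:
servo_tool([
  [[0, 0, 0, -0.0015, 0.0028, 0.0024, 1], [0, 0, -5, 0, 0, 0, 1], [0, 0, -5, 0, 0, 0, 1], [0, 0, -5, 0, 0, 0, 1], [0, 0, -5, 0, 0, 0, 1], [0, 0, -5, 0, 0, 0, 1], [0, 0, -5, 0, 0, 0, 1], [0, 0, -5, 0, 0, 0, 1], [0, 0, -5, 0, 0, 0, 1], [0, 0, -5, 0, 0, 0, 1]],
])

```text
t: 11.87
tool_pos: [0.5512, 0.0029, 0.1883]
ee_rot: [0.349, -0.005, 0.869, -0.349]
ft_force: [0.9, 0.1, -0.1]
opening: 0.0003
```

```bash
python3 st.py; python3 -c "
from h import *
a=viewer.snapshot('top')
cv2.imwrite('pics/s7.png',cv2.resize(a[110:260,280:410],(650,600)[::1],interpolation=2))"
```

```text
11.8667 [0.551 0.003 0.188] [-0.58  0.4  -0.13  2.3   1.42  1.1  -0.27] [ 0.9  0.1 -0.1] 0.00026191829754313616
[[-0.756  0.236  0.611]
 [-0.252  0.756 -0.604]
 [-0.604 -0.611 -0.512]]
```

View pics/s7.png

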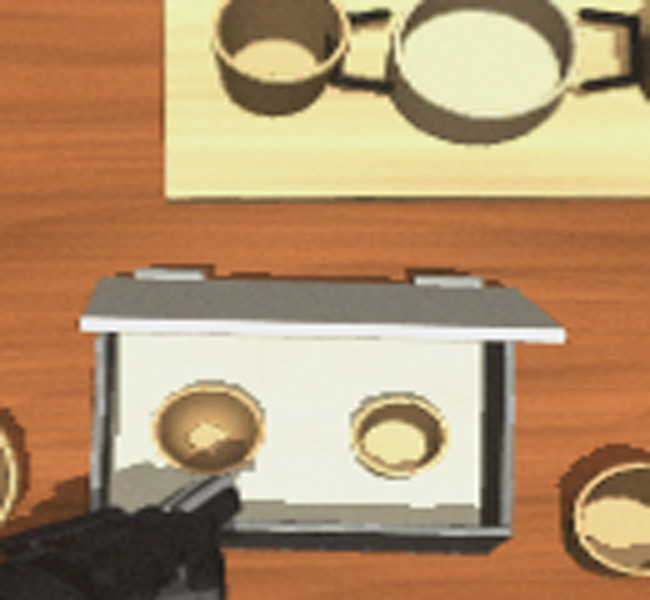

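The lip is at row 330 on the left and 343 on the right, so about 1.19 rad. The finger at (215,495) is waiting and clear of it, so I'll hold.

Request:
servo_tool([
  [[0, 0, 0, 0, 0, 0, 1], [0, 0, 0, 0, 0, 0, 1], [0, 0, 0, 0, 0, 0, 1], [0, 0, 0, 0, 0, 0, 1], [0, 0, 0, 0, 0, 0, 1], [0, 0, 0, 0, 0, 0, 1], [0, 0, 0, 0, 0, 0, 1], [0, 0, 0, 0, 0, 0, 1], [0, 0, 0, 0, 0, 0, 1], [0, 0, 0, 0, 0, 0, 1]],
])

```text
t: 12.75
tool_pos: [0.5506, 0.0015, 0.188]
ee_rot: [0.35, -0.002, 0.869, -0.349]
ft_force: [0.1, 0.3, 0.0]
opening: 0.0001
```

Request:
servo_tool([
  [[0, 0, 0, 0, 0, 0, 1], [0, 0, 0, 0, 0, 0, 1], [0, 0, 0, 0, 0, 0, 1], [0, 0, 0, 0, 0, 0, 1], [0, 0, 0, 0, 0, 0, 1], [0, 0, 0, 0, 0, 0, 1], [0, 0, 0, 0, 0, 0, 1], [0, 0, 0, 0, 0, 0, 1], [0, 0, 0, 0, 0, 0, 1], [0, 0, 0, 0, 0, 0, 1]],
])

```text
t: 13.58
tool_pos: [0.5505, 0.0015, 0.1879]
ee_rot: [0.349, -0.003, 0.869, -0.349]
ft_force: [-1.5, 0.2, -0.7]
opening: -0.0006
```

```bash
python3 st.py; python3 -c "
from h import *
a=viewer.snapshot('top')[150:260,280:410];b=viewer.snapshot('scene')[180:290,280:410]
cv2.imwrite('pics/s8.png',np.hstack([cv2.resize(a,(400,440),interpolation=2),cv2.resize(b,(400,440),interpolation=2)]))
for th in(.8,.7,.6,.5):
  X=[(.687-.18*np.cos(th)+.102*.038,.06,.1005+.18*np.sin(th)),(.687-.18*np.cos(th)-.105*.038,-.147,.1005+.18*np.sin(th))]
  print(th,((proj('top',X)-[280,150])*[400/130,4]).round(0).tolist())"
```

```text
13.5833 [0.55  0.002 0.188] [-0.58  0.4  -0.13  2.3   1.42  1.1  -0.28] [-1.5  0.2 -0.7] -0.0006199045027234885
[[-0.756  0.24   0.609]
 [-0.249  0.756 -0.606]
 [-0.606 -0.609 -0.512]]
0.8 [[58.0, 291.0], [346.0, 301.0]]
0.7 [[59.0, 317.0], [344.0, 327.0]]
0.6 [[60.0, 340.0], [342.0, 349.0]]
0.5 [[61.0, 360.0], [339.0, 369.0]]
```

View pics/s8.png

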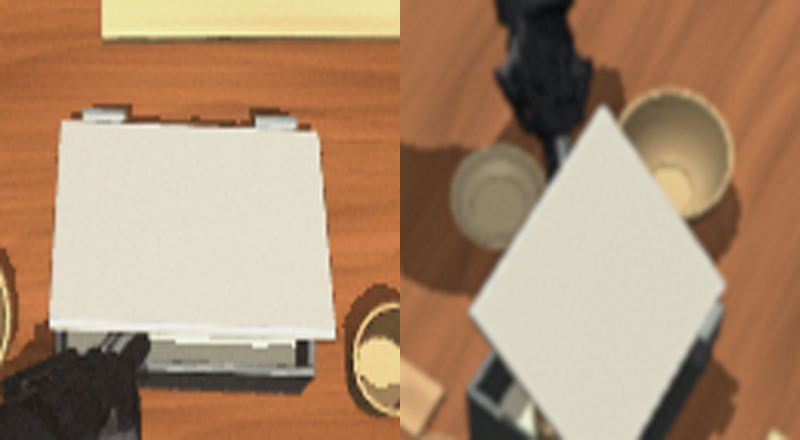

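The lip edge at row 330 on the left and 338 on the right gives about 0.65 rad, which matches where the finger waits. Free fall would have reached about 0.23 rad by now, so the lid is caught. Now I'll lower it slowly.

Request:
servo_tool([
  [[0, 0, 0, 0.0032, 0.0016, 0.0007, 1], [0, 0, 0, 0.0032, 0.0016, 0.0007, 1], [0, 0, 0, 0.0032, 0.0016, 0.0007, 1], [0, 0, 0, 0.0032, 0.0016, 0.0007, 1], [0, 0, 0, 0.0032, 0.0016, 0.0007, 1], [0, 0, 0, 0.0032, 0.0016, 0.0007, 1], [0, 0, 0, 0.0032, 0.0016, 0.0007, 1], [0, 0, 0, 0.0032, 0.0016, 0.0007, 1]],
])

```text
t: 14.35
tool_pos: [0.5375, 0.0015, 0.1614]
ee_rot: [0.349, -0.003, 0.869, -0.349]
ft_force: [-2.1, -0.1, -0.7]
opening: 0.0
```

Request:
servo_tool([
  [[0, 0, 0, 0.0029, 0.0016, 0.0008, 1], [0, 0, 0, 0.0029, 0.0016, 0.0008, 1], [0, 0, 0, 0.0029, 0.0016, 0.0008, 1], [0, 0, 0, 0.0029, 0.0016, 0.0008, 1], [0, 0, 0, 0.0029, 0.0016, 0.0008, 1], [0, 0, 0, 0.0029, 0.0016, 0.0008, 1], [0, 0, 0, 0.0029, 0.0016, 0.0008, 1], [0, 0, 0, 0.0029, 0.0016, 0.0008, 1]],
])

```text
t: 15.02
tool_pos: [0.5271, 0.0016, 0.1364]
ee_rot: [0.35, -0.003, 0.869, -0.349]
ft_force: [0.1, -0.1, -1.8]
opening: -0.0002
```

```bash
python3 st.py; python3 -c "
from h import *
a=viewer.snapshot('top')[150:260,280:410];b=viewer.snapshot('scene')[180:290,280:410]
cv2.imwrite('pics/s9.png',np.hstack([cv2.resize(a,(400,440),interpolation=2),cv2.resize(b,(400,440),interpolation=2)]))
for th in(.5,.4,.35,.3,.2):
  X=[(.687-.18*np.cos(th)+.102*.038,.06,.1005+.18*np.sin(th)),(.687-.18*np.cos(th)-.105*.038,-.147,.1005+.18*np.sin(th))]
  print(th,((proj('top',X)-[280,150])*[400/130,4]).round(0).tolist(),((proj('scene',X)-[280,180])*[400/130,4]+[400,0]).round(0).tolist())"
```

```text
15.0167 [0.527 0.002 0.136] [-0.61  0.5  -0.14  2.37  1.49  1.11 -0.47] [ 0.1 -0.1 -1.8] -0.00020950760440024434
[[-0.756  0.24   0.61 ]
 [-0.249  0.756 -0.605]
 [-0.606 -0.609 -0.512]]
0.5 [[61.0, 360.0], [339.0, 369.0]] [[576.0, 127.0], [446.0, 331.0]]
0.4 [[61.0, 377.0], [336.0, 386.0]] [[569.0, 136.0], [439.0, 338.0]]
0.35 [[62.0, 384.0], [335.0, 393.0]] [[566.0, 141.0], [436.0, 342.0]]
0.3 [[62.0, 391.0], [333.0, 400.0]] [[563.0, 146.0], [434.0, 346.0]]
0.2 [[63.0, 402.0], [330.0, 410.0]] [[559.0, 157.0], [431.0, 356.0]]
```

View pics/s9.png

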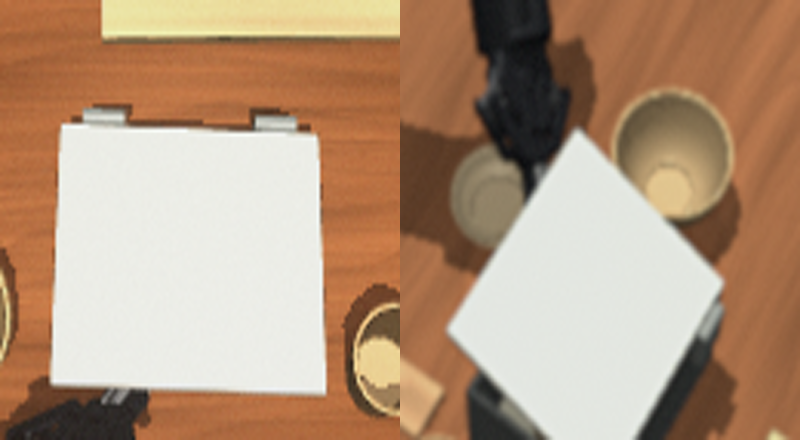

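The lip is at row 386 on the left and 394 on the right, so about 0.35 rad as planned, with the finger under it at (115,392). Continuing at the same pace.

Request:
servo_tool([
  [[0, 0, 0, 0.0026, 0.0018, 0.0012, 1], [0, 0, 0, 0.0026, 0.0018, 0.0012, 1], [0, 0, 0, 0.0026, 0.0018, 0.0012, 1], [0, 0, 0, 0.0026, 0.0018, 0.0012, 1], [0, 0, 0, 0.0026, 0.0018, 0.0012, 1], [0, 0, 0, 0.0026, 0.0018, 0.0012, 1], [0, 0, 0, 0.0026, 0.0018, 0.0012, 1], [0, 0, 0, 0.0026, 0.0018, 0.0012, 1]],
])

```text
t: 15.78
tool_pos: [0.5207, 0.0015, 0.11]
ee_rot: [0.35, -0.003, 0.869, -0.349]
ft_force: [-1.5, 0.8, -0.9]
opening: -0.0004
```

Request:
servo_tool([
  [[0, 0, 0, 0.0021, 0.0017, 0.0012, 1], [0, 0, 0, 0.0021, 0.0017, 0.0012, 1], [0, 0, 0, 0.0021, 0.0017, 0.0012, 1], [0, 0, 0, 0.0021, 0.0017, 0.0012, 1], [0, 0, 0, 0.0021, 0.0017, 0.0012, 1], [0, 0, 0, 0.0021, 0.0017, 0.0012, 1]],
])

```text
t: 16.28
tool_pos: [0.5181, 0.0016, 0.0926]
ee_rot: [0.35, -0.002, 0.869, -0.349]
ft_force: [-0.1, 1.5, -1.7]
opening: 0.0001
```

```bash
python3 st.py
```

```text
16.2833 [0.518 0.002 0.093] [-0.62  0.62 -0.14  2.38  1.55  1.11 -0.62] [-0.1  1.5 -1.7] 0.00010836371976219656
[[-0.756  0.24   0.61 ]
 [-0.249  0.756 -0.606]
 [-0.606 -0.609 -0.512]]
```

Request:
servo_tool([
  [[0, 0, 0, 0.0021, 0.0017, 0.0013, 1], [0, 0, 0, 0.0021, 0.0017, 0.0013, 1], [0, 0, 0, 0.0021, 0.0017, 0.0013, 1], [0, 0, 0, 0.0021, 0.0017, 0.0013, 1], [0, 0, 0, 0.0021, 0.0017, 0.0013, 1], [0, 0, 0, 0.0021, 0.0017, 0.0013, 1], [0, 0, 0, 0.0017, 0.0017, 0.0014, 1], [0, 0, 0, 0.0017, 0.0017, 0.0014, 1], [0, 0, 0, 0.0017, 0.0017, 0.0014, 1], [0, 0, 0, 0.0017, 0.0017, 0.0014, 1]],
])

```text
t: 17.12
tool_pos: [0.5157, 0.0015, 0.0637]
ee_rot: [0.35, -0.002, 0.869, -0.349]
ft_force: [-0.3, 0.6, -0.3]
opening: -0.0002
```

```bash
python3 st.py; python3 -c "
from h import *
a=viewer.snapshot('top')[150:260,280:410];b=viewer.snapshot('scene')[180:290,280:410]
cv2.imwrite('pics/s10.png',np.hstack([cv2.resize(a,(400,440),interpolation=2),cv2.resize(b,(400,440),interpolation=2)]))
for th in(.1,.05,0):
  X=[(.687-.18*np.cos(th)+.102*.038,.06,.1005+.18*np.sin(th)),(.687-.18*np.cos(th)-.105*.038,-.147,.1005+.18*np.sin(th))]
  print(th,((proj('top',X)-[280,150])*[400/130,4]).round(0).tolist(),((proj('scene',X)-[280,180])*[400/130,4]+[400,0]).round(0).tolist())"
```

```text
17.1167 [0.516 0.001 0.064] [-0.63  0.69 -0.14  2.38  1.59  1.12 -0.7 ] [-0.3  0.6 -0.3] -0.00020413789533962524
[[-0.756  0.24   0.61 ]
 [-0.248  0.756 -0.606]
 [-0.606 -0.609 -0.512]]
0.1 [[64.0, 409.0], [327.0, 418.0]] [[556.0, 169.0], [429.0, 367.0]]
0.05 [[64.0, 412.0], [325.0, 420.0]] [[555.0, 175.0], [429.0, 373.0]]
0 [[65.0, 414.0], [324.0, 422.0]] [[555.0, 182.0], [429.0, 379.0]]
```

View pics/s10.png

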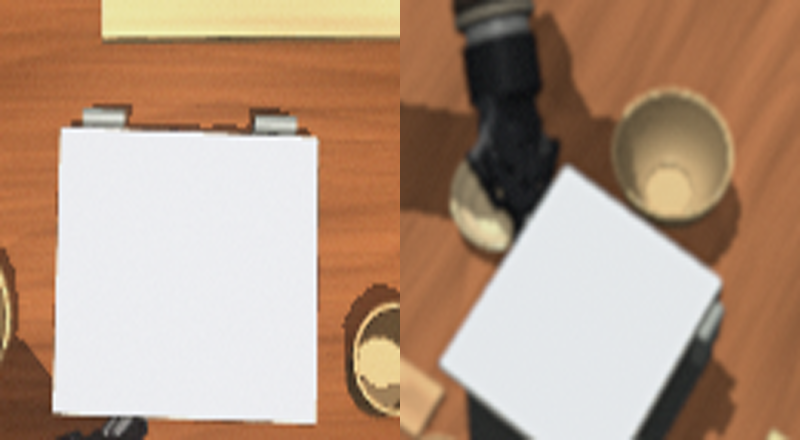

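The lid lies flat on the tub. Its scene corners at (567,165) and (440,363), corrected for the plate's thickness, correspond to 0 to 0.02 rad. The fingers carry no load, so I'll withdraw horizontally and then upward.

Request:
servo_tool([
  [[0, 0, 0, 0.0101, 0.0103, -0.0243, 1], [0, 0, 0, 0.0101, 0.0103, -0.0243, 1], [0, 0, 0, 0.0101, 0.0103, -0.0243, 1], [0, 0, 0, 0, 0, -0.03, 1], [0, 0, 0, -0.015, -0.015, -0.03, 1], [0, 0, 0, -0.015, -0.015, -0.03, 1], [0, 0, 0, -0.015, -0.015, -0.02, 1], [0, 0, 0, 0, 0, 0, 1], [0, 0, 0, 0, 0, 0, 1], [0, 0, 0, 0, 0, 0, 1]],
])

```text
t: 18.05
tool_pos: [0.4119, 0.105, 0.1749]
ee_rot: [0.35, -0.002, 0.869, -0.349]
ft_force: [-0.4, -0.3, -0.6]
opening: 0.0001
```

```bash
python3 st.py; python3 -c "
from h import *
a=viewer.snapshot('top');b=viewer.snapshot('scene')
o=cv2.imread('pics/top0.png')
cv2.imwrite('pics/s11.png',np.hstack([cv2.resize(a[110:320,100:540],(400,300)),cv2.resize(b[180:290,280:410],(400,300),interpolation=2)]))
g=lambda i:cv2.cvtColor(i,6)
for n,(u,v) in dict(bowl=(260,230),cup=(407,239),dish=(302,285),rib=(376,284),trim=(512,265),jar=(126,268)).items():
  T=g(o)[v-20:v+20,u-20:u+20];S=g(a)[v-30:v+30,u-30:u+30];m=cv2.minMaxLoc(cv2.matchTemplate(S,T,5));print(n,m[1],m[3])"
```

```text
18.05 [0.412 0.105 0.175] [-0.85  0.42 -0.34  2.35  1.1   1.32 -0.46] [-0.4 -0.3 -0.6] 8.492096275132462e-05
[[-0.755  0.24   0.61 ]
 [-0.248  0.756 -0.605]
 [-0.606 -0.609 -0.512]]
bowl 0.9982503652572632 (10, 10)
cup 0.9981708526611328 (10, 10)
dish 0.7209087610244751 (10, 10)
rib 0.9978898167610168 (10, 10)
trim 0.9846912622451782 (10, 10)
jar 0.9992058873176575 (10, 10)
```

```bash
python3 -c "
from h import *
from rig import ticket
o=cv2.imread('pics/s10.png')
b=cv2.resize(viewer.snapshot('scene')[180:290,280:410],(400,440),interpolation=2)
g=lambda i:cv2.cvtColor(i,6)
A=g(o[:,400:]);T=A[290:430,20:120]
for nm,(r,c) in dict(leftcorner=(300,15),right=(230,280)).items():
  T=A[r:r+120,c:c+80];S=g(b)[r-12:r+132,c-12:c+92];m=cv2.minMaxLoc(cv2.matchTemplate(S,T,5));print(nm,m[1],m[3])
print(ticket.close_job())"
```

```text
leftcorner 0.9998513460159302 (12, 12)
right 0.9998289942741394 (12, 12)
the job is handed in; nothing more can be done
None
```

I tipped the lid forward, caught it on the fingers and lowered it shut, and the job is handed in. No verdict was reported.

- **Tipping:** I pushed the lid from behind with the closed fingertip to about 1.49 rad. The force reading was about 3 N.
- **Catch:** The finger went round to the front and the lid came to rest on it at about 0.65 rad.
- **Lowering:** I let it down at about 0.23 rad/s with the finger under the lip, then withdrew. It finished at about 18 s of the 54 s allowed.

**Last checks:**
- The lid looks flat on the rim. The pictures give 0 to about 0.02 rad, so they can't resolve the 0.02 rad limit any finer. It did not move when the finger withdrew.
- The bowl, cup, rib, trimmer and jar matched their starting pictures with no shift.
- The dish also matched at zero shift, but weakly (0.72), probably because the arm or its shadow partly covered it.
- The two pots inside can't be seen under the shut lid. The finger stayed above the rim whenever it was over the tub, so it should not have touched them.
- The last picture could not be viewed because the 12-picture limit was reached, so I made the final checks by image matching instead. The last force readings were only noise.

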